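# Load a tube and dial up the dry-block heater

### The job

Put the blue-capped sample tube from the orange rack into the empty well of the dry-block heater, fully down on the well's floor. Also set the heater's temperature dial to nine clicks above zero, the tick with the red dot: it is a push-to-turn safety dial, so hold it pushed down against its spring while you turn, without pressing harder than 15 N, and leave it sprung up and locked on that click. Leave the other tubes, the beaker and the marker pen where they are.

Things in the scene. Friction and masses are not known exactly. Their poses are not given: they have to be found in the camera images.
- tube_blue: the sample tube: clear 5 ml screw-cap tube with a BLUE cap, 66 mm tall, about 15 g. Origin at the centre of its foot, z up along it. Body 16.4 mm diameter, tapering over the lowest 16 mm to a 6 mm foot; cap 21 mm diameter, 50 to 66 mm above the foot. Starts upright in a hole of the rack, foot on the hole's floor, cap 10 mm clear of the rack's top.
- rack: orange tube rack, 170 x 56 x 45 mm, fixed; origin at the centre of its underside, x along its row of four holes (18.5 mm diameter, 40 mm deep, at x = -60, -20, +20, +60 mm). Three hold capped tubes (blue, yellow, green, in any order), one is empty.
- heater: beige dry-block heater, 250 (x) x 220 (y) x 85 mm, fixed; origin at the centre of its underside, front towards -x. Flat control deck at 85 mm with the temperature dial at x = -56, y = 0 mm. Behind it an aluminium block, top at 100 mm, with four wells at x = +60, y = -60, -20, +20, +60 mm; all but the one at -20 hold white-capped tubes standing 24 mm above the block.
- free_well (a point): centre of the mouth of the heater's one empty well, on the block's top face; axes of the heater. The well is a straight hole, 18.5 mm diameter, 42 mm deep with a flat floor and a chamfered rim. A tube fully home stands on the floor, foot 42 mm below this point, cap 8 mm clear of the block.
- knob: the dial's push-down stem; origin on the dial's axis, level with the deck while up, z up, turning with the dial. Up, it is locked. Pushed, it drops through 0.5 to 7.5 mm of slack (wear, different each time) at 1.5 to 2 N, then meets a spring: 3.8 N and 3 N more per mm. At 8.5 N the lock is free, at 10.5 N it meets a rubber buffer, 15 N is its limit. Let go, it springs up and locks.
- buffer (a joint): how far (m) the rubber buffer at the end of the dial's push is squeezed: 0 until the push reaches about 10.5 N, 0.5 mm at 15 N.
- dial_top (a point): centre of the top face of the dial's knob: black fluted round knob, 36 mm diameter, 30 mm tall, its lower edge 14 mm above the deck while up. A white pointer line runs from the centre of its top to the rim and down its side. Hard plastic; a pinch of 20 to 30 N turns it without slipping, but the hold may creep and the push fade while turning.
- dial (a joint): angle of the dial, rad: 0 at the bottom of its scale, growing clockwise from above; clicks every 0.3142 rad, stops at clicks 0 and 12, starts on one of 0 to 4. A click takes about 0.12 N m, then snaps on. At 0 the pointer line is 108 degrees counter-clockwise (from above) from the heater's x axis. 13 white ticks around it, one a click, every third longer; click 9 has a red dot.
- tube_yellow: yellow-capped tube in the rack, same shape as the blue-capped one; leave it
- tube_green: green-capped tube in the rack, same shape; leave it
- tube_w1: white-capped tube in the heater's well at local y = -60 mm, same shape as the blue-capped one; leave it
- tube_w2: white-capped tube in the well at local y = +20 mm; leave it
- tube_w3: white-capped tube in the well at local y = +60 mm; leave it
- beaker: glass beaker, 76 mm diameter, 100 mm tall; leave it
- marker: black and red marker pen, 125 mm long, lying on the bench; leave it

How it is judged:
By the outcome, as a careful person would: the job done as asked, in the order asked, and still so for the second after the job is handed in, with the robot touching nothing.
It also fails if it takes over 72 s, if anything falls off the work surface, if the arm or the gripper's body presses on something with over 40 N, if the wrist force passes 120 N, or if a joint passes its speed limit or range.

### The arm

A 7-joint arm with a two-finger parallel gripper is mounted at the origin on the work surface. World frame = base frame: x ahead of the robot, y to its left, z up, the work surface at z = 0. Lengths are in m, angles in rad, forces in N, time in s.
With the tool pointing down it reaches from about 0.35 to 0.9 m from the base axis. Payload 8.1 kg.
Tool frame: the origin (TCP) lies on the centre line of the jaws, within the pads' length; the fingertips stand 19 mm ahead of it and the grasp point (between the pads) is the TCP (arm.tip_reach is the distance from the TCP to the fingertips, in m); z points along the fingers, y is the line along which they close (so a half turn about z gives the same grasp; the last joint's range is limited). The gripper opens to 92 mm and grips with 3 to 60 N. Pads are 19 mm wide; open, the fingers measure 130 mm over their backs; the gripper's body (75 mm by 190 mm) begins 47 mm behind the grasp point.
Start: joints at [1.015, 0.434, 0.025, 1.573, -0.012, 1.134, -0.075], TCP at [0.273, -0.562, 0.246] pointing down, gripper open.
Joint ranges: [-2.62, 2.62], [-0.44, 2.09], [-1.27, 1.32], [0.08, 2.57], [-1.32, 4.46], [0.12, 2], [-2.74, 2.74]. Speed limits (rad/s): [2.22, 2.22, 3.01, 3.01, 3.14, 3.14, 3.14].

### API

Orientations are given as a rotation vector (axis times angle).
In Python, from cell import arm gives the robot as it stands.
- The arm moves only by the tool arm_command, never from a script. Its argument "targets" is a list that holds one entry, the list of rows, each a list of 6 numbers: the shift along the tool's x, y, z in m, then the turn, a rotation vector about the tool's x, y, z in rad. A call has 1 to 10 rows; each row shifts and turns the commanded pose from where the row before left it, along the tool's axes as they then stand; what a row does not reach is not made up. A row lasts 1/8 s, in which the tool goes at most 62.5 mm and 10.7 degrees, less where a joint would pass 70% of its speed; a pose out of reach is approached as far as the arm can. A call with a gripper value outside its range is refused whole. "jaw" is the finger opening in m, from 0 to 0.0918, set as the call begins (left out, the last holds). The fingers move at their own pace and stop on an object; "newtons" is the grip in N (left out, the last holds). Time passes only in rows, so rows that do not move let the fingers close. It gives the time, the measured TCP pose, the force, the opening and the grip force at its end, in the units of the state.
- arm.observe(): the state, without advancing time (a new reading comes with each control period).
- arm.get_image(name): name is "side" or "top"; returns a dict with "pixels" (480x640x3 uint8, red, green, blue), "z_map" (480x640 float32, m along the optical axis (not along the pixel's ray), 0 where there is no reading), "fx", "fy", "cx", "cy" (pixels), "dist" ([k1, k2, p1, p2, k3] as OpenCV has them; the pictures are not rectified), "xyz" and "rotation" of the camera in the world. Camera axes: x right, y down, z forward; pixel columns grow to the right and rows downward; lengths in m; the calibration is good to about 2 mm. A picture is of the moment at which its call begins.
- arm.sign_off(): hands the job in; it is judged then, once.
The state is a dict: "clock": time; "joints": joint angles; "dq": joint speeds; "joint_efforts": joint torques, N m; "position": TCP position; "ee_rot": TCP orientation; "force": force on the tool from outside, world axes, zero at the start; "ft_torque": the same for the moment, N m; "width": opening from 0.0 (shut) to 1.0 (fully open); "gripper_force": force on a finger pad.
Only numpy, scipy, OpenCV 4.12 (cv2) and the standard library are available. Lean on these libraries where they do the work, as an engineer would, in place of code of your own. Each camera call takes 0.05 s, during which the arm holds its last target. There are 200 camera calls.

## Working session

There is one attempt and no reset: what is moved stays moved. The work goes in short steps, Python scripts to look and compute and a tool call to move; the robot and the scene stay as the last step left them, time stands still between calls to the robot, and variables do not carry over. Pictures are saved under pics/ and viewed, at most 10 in all, crops included, and the job is handed in when it is done.

Besides the shell and the picture viewer there is one more tool, called after "Request:" in YAML: its name, and indented under it one key for each argument. arm_command: Moves the arm, as the interface text tells. Its arguments: {"type":"object","properties":{"targets":{"type":"array","items":{"type":"array","items":{"type":"array","items":{"type":"number"}}}},"jaw":{"type":"number"},"newtons":{"type":"number"}},"required":["targets"]}

```bash
ls; mkdir -p pics; cat > h.py <<'E'
import numpy as np, cv2
from cell import arm
from scipy.spatial.transform import Rotation as R
def rot(v):
    v=np.array(v,float)
    return v if v.shape==(3,3) else (R.from_rotvec(v).as_matrix() if v.size==3 else R.from_quat(v).as_matrix())
def pts(im,uv,z=None):
    """pixels -> world: on plane z, or by z_map"""
    uv=np.atleast_2d(np.array(uv,float)); K=np.array([[im['fx'],0,im['cx']],[0,im['fy'],im['cy']],[0,0,1]])
    n=cv2.undistortPoints(uv.reshape(-1,1,2),K,np.array(im['dist'],float)).reshape(-1,2)
    d=np.c_[n,np.ones(len(n))]@rot(im['rotation']).T; o=np.array(im['xyz'])
    if z is None: s=im['z_map'][uv[:,1].round().astype(int),uv[:,0].round().astype(int)]
    else: s=(z-o[2])/d[:,2]
    return o+d*s[:,None]
def save(im,n,crop=None,k=1):
    p=im['pixels'][:,:,::-1]
    if crop: x,y,w,h=crop; p=p[y:y+h,x:x+w]
    cv2.imwrite('pics/'+n,cv2.resize(p,None,fx=k,fy=k,interpolation=cv2.INTER_CUBIC))
E
python3 - <<'E'
from h import *
s=arm.observe()
for k,v in s.items(): print(k,np.round(v,4))
for n in('top','side'):
    im=arm.get_image(n); save(im,n+'0.png'); print(n,im['xyz'],np.round(rot(im['rotation']),3).tolist(),im['fx'],np.shape(im['rotation']),im['dist'])
    np.save(n+'0.npy',im,allow_pickle=True)
E
```

```text
pics
clock 0.0
joints [ 1.0154  0.4352  0.025   1.5741 -0.0116  1.134  -0.0751]
dq [ 0.0012  0.0015  0.0004 -0.0017  0.0019 -0.0001  0.0014]
joint_efforts [ 8.00000e-04 -6.67842e+01  9.85300e-01 -3.14449e+01 -6.05000e-02
  4.31000e-02  1.00000e-04]
position [ 0.2732 -0.5616  0.2449]
ee_rot [-3.060e+00 -7.047e-01  8.000e-04]
force [ 0.8256  0.4273 -0.4238]
ft_torque [-0.0125 -0.0338 -0.0774]
gripper_force 0.0
width 1.0001
top [0.38523245 0.01898656 1.03300215] [[0.003, -0.992, 0.128], [-1.0, -0.005, -0.014], [0.015, -0.128, -0.992]] 548.8251522062827 (3,) [-0.11895795  0.          0.          0.          0.        ]
side [0.10520469 0.51723109 0.61457034] [[-0.78, -0.408, 0.475], [-0.626, 0.492, -0.605], [0.013, -0.769, -0.639]] 482.8827701016239 (3,) [-0.01588129  0.          0.          0.          0.        ]
```

View pics/top0.png

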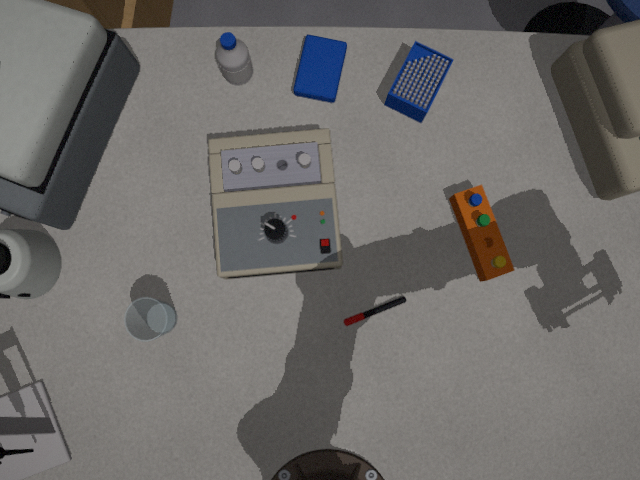

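View pics/side0.png

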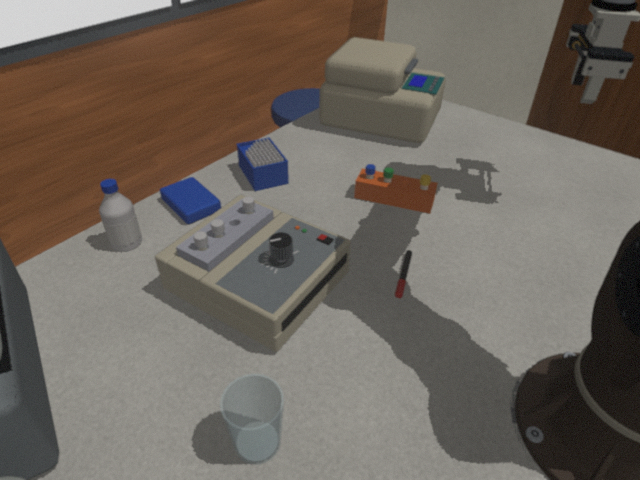

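The top view shows the heater, with the dial near (275,230) and the empty well near (282,165). The blue cap is at (475,200), at the far end of the rack. The side view agrees, and nothing else is near the heater or the rack.

```bash
cat > m.py <<'E'
from h import *
def cen(im,mask,box=None,amin=20):
    m=mask.astype(np.uint8)
    if box: z=np.zeros_like(m); x,y,w,h=box; z[y:y+h,x:x+w]=m[y:y+h,x:x+w]; m=z
    n,l,s,c=cv2.connectedComponentsWithStats(m)
    return [(s[i,4],c[i].round(1),s[i,:4]) for i in range(1,n) if s[i,4]>=amin]
def rect(uvmask,im,z):
    v,u=np.nonzero(uvmask); P=pts(im,np.c_[u,v],z)[:,:2].astype(np.float32)
    return cv2.minAreaRect(P*1000)
E
python3 - <<'E'
from m import *
top=np.load('top0.npy',allow_pickle=True).item(); side=np.load('side0.npy',allow_pickle=True).item()
for n,im,boxes in(('top',top,dict(rack=(440,175,80,110),well=(215,140,115,50),dial=(215,195,125,80))),('side',side,dict(rack=(345,155,100,60),well=(175,190,100,80),dial=(220,215,130,70)))):
    hsv=cv2.cvtColor(im['pixels'],cv2.COLOR_RGB2HSV); H,S,V=cv2.split(hsv)
    for nm,lo,hi in(('blue',105,125),('green',45,90),('yellow',22,35)):
        for a,c,b in cen(im,(H>=lo)&(H<=hi)&(S>120)&(V>60),boxes['rack']):
            print(n,nm,a,c,b,pts(im,c,.071)[0].round(4), pts(im,c,.063)[0].round(4),pts(im,c)[0].round(4))
    for a,c,b in cen(im,(S<40)&(V>175),boxes['well'],30): print(n,'white',a,c,b,pts(im,c,.124)[0].round(4),pts(im,c)[0].round(4))
    for a,c,b in cen(im,(V<55),boxes['dial'],30): print(n,'dark',a,c,b,pts(im,c,.129)[0].round(4),pts(im,c)[0].round(4))
    for a,c,b in cen(im,(S>140)&((H<8)|(H>172)),boxes['dial'],4): print(n,'red',a,c,b,pts(im,c,.085)[0].round(4),pts(im,c)[0].round(4))
im=top
for nm,P in(('bluecap',(475,200)),('dial',(277,232)),('block',(270,165)),('deck',(240,255))):print(nm,pts(im,P)[0].round(4))
v,u=np.mgrid[0:480,0:640]; P=pts(im,np.c_[u.ravel(),v.ravel()]).reshape(480,640,3)
def fit(m,nm):
    q=P[m][:,:2].astype(np.float32)*1000; print(nm,len(q),cv2.minAreaRect(q),np.median(P[m][:,2]))
b=np.zeros((480,640),bool); b[110:290,195:350]=1
fit(b&(P[...,2]>.07)&(P[...,2]<.145),'heater')
fit(b&(P[...,2]>.095)&(P[...,2]<.105),'block')
b[:]=0;b[195:280,215:345]=1
fit(b&(P[...,2]>.115)&(P[...,2]<.145),'dialtop')
b[:]=0;b[170:290,440:530]=1
fit(b&(P[...,2]>.035)&(P[...,2]<.09),'rack')
save(top,'dial0.png',(205,120,140,165),4) if 0 else save(top,'dial0.png',(205,120,145,150),4)
E
```

```text
top blue 109 [475.6 199.3] [470 194  12  12] [ 0.5761 -0.2652  0.071 ] [ 0.5777 -0.2675  0.063 ] [ 0.5761 -0.2652  0.0707]
top green 99 [484.  219.5] [479 214  11  12] [ 0.5392 -0.2793  0.071 ] [ 0.5405 -0.2818  0.063 ] [ 0.5389 -0.2787  0.0731]
top yellow 116 [498.9 261.5] [493 256  13  12] [ 0.4635 -0.3041  0.071 ] [ 0.4641 -0.3068  0.063 ] [ 0.4637 -0.305   0.0682]
top dark 359 [275.3 229.8] [264 218  23  24] [0.5104 0.0902 0.129 ] [0.5102 0.0901 0.1306]
top dark 82 [324.8 247.9] [320 239  11  15] [0.4806 0.0078 0.129 ] [0.4852 0.0073 0.0856]
top dark 69 [314.9 269.6] [294 268  41   5] [0.4446 0.024  0.129 ] [0.4489 0.0244 0.0623]
top red 16 [293.5 217. ] [292 215   4   5] [0.5393 0.0622 0.085 ] [0.5394 0.0622 0.0842]
top red 59 [324.4 242.1] [320 239   9   8] [0.4954 0.008  0.085 ] [0.4946 0.0081 0.0919]
side blue 57 [370.3 168.7] [367 165   8   9] [ 0.5713 -0.2555  0.071 ] [ 0.5782 -0.2669  0.063 ] [ 0.574  -0.2599  0.0679]
side green 22 [388.2 170.1] [385 168   7   6] [ 0.5387 -0.2755  0.071 ] [ 0.5451 -0.2872  0.063 ] [ 0.54   -0.278   0.0693]
side yellow 73 [424.9 179.5] [421
[... 398 characters left out ...]
235   7   5] [0.4974 0.0058 0.085 ] [0.4924 0.0123 0.0918]
bluecap [ 0.5748 -0.264   0.071 ]
dial [0.5065 0.0872 0.1311]
block [0.6282 0.1035 0.1016]
deck [0.4719 0.154  0.0875]
heater 17217 ((568.4813842773438, 98.19501495361328), (251.82192993164062, 220.0333709716797), 5.641219139099121) 0.08616227670560617
block 3343 ((579.08935546875, 98.2810287475586), (170.59243774414062, 171.17759704589844), 5.566567897796631) 0.10015844916702854
dialtop 404 ((511.8940124511719, 91.31269073486328), (37.616943359375, 36.74373245239258), 69.9193115234375) 0.1290671607625612
rack 2790 ((521.1132202148438, -286.155029296875), (170.55816650390625, 59.04899978637695), 19.18218421936035) 0.04547735293162003
```

View pics/dial0.png

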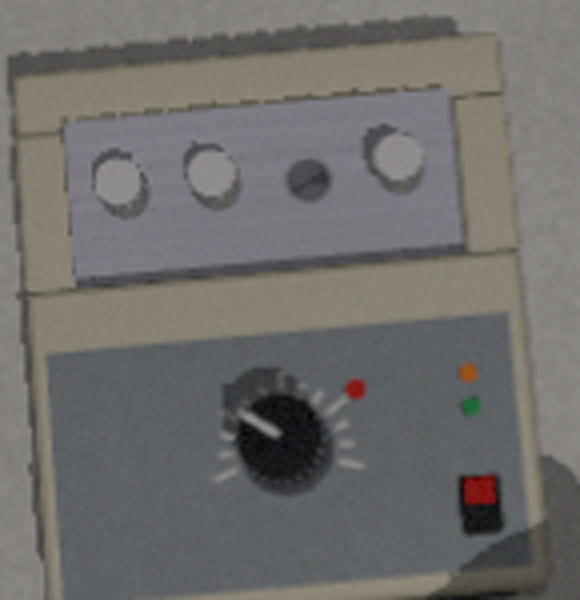

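The crop shows the empty well at crop (308,179), which is full-image (282,165). The white pointer line runs up-left from the dial centre, which puts it near click 3. The red dot is at crop (356,389).

```bash
cat >> h.py <<'E'
def go(p,yaw,n=None):
    """deltas in tool axes from the measured pose to p, tool down, closing axis (tool y) at yaw deg (mod 180)"""
    s=arm.observe(); M=rot(s['ee_rot']); y=np.array([np.cos(np.radians(yaw)),np.sin(np.radians(yaw)),0])
    for sg in(1,-1):
        T=np.c_[np.cross(sg*y,[0,0,-1]),sg*y,[0,0,-1]]
        w=R.from_matrix(M.T@T).as_rotvec(); d=M.T@(np.array(p)-s['position'])
        print('shift mm',(d*1000).round(1),'turn',w.round(3),'rows>=',max(np.linalg.norm(d)/.0625,np.linalg.norm(w)/.1867).round(1))
def st():
    s=arm.observe(); M=rot(s['ee_rot'])
    print('t',round(s['clock'],2),'pos',(s['position']*1000).round(1) if isinstance(s['position'],np.ndarray) else np.round(s['position'],4),'yaw',np.degrees(np.arctan2(M[1,1],M[0,1])).round(1),'tilt',M[:,2].round(3),'F',np.round(s['force'],1),'T',np.round(s['ft_torque'],2),'w',round(s['width']*91.8,1),'gf',round(s['gripper_force'],1),'q',np.round(s['joints'],2))
E
python3 - <<'E'
from m import *
top=np.load('top0.npy',allow_pickle=True).item()
im=top
caps=pts(im,[(234.5,165.25),(257.75,163.25),(304.75,159.25)],.124)[:,:2]; w=pts(im,(282,164.75),.1)[0]
print(caps.round(4),w.round(4))
d=caps[0]-caps[2]; a=np.degrees(np.arctan2(d[1],d[0]))-90; print('yaw',a,np.linalg.norm(d),'well from caps',caps[2]+d/3, caps[1]-d/3)
hsv=cv2.cvtColor(im['pixels'],cv2.COLOR_RGB2HSV); V=hsv[...,2]
c=pts(im,(275.3,229.8),.129)[0]
m=(V>110); 
for v in range(216,242):
  print(v,V[v,258:295].tolist()) if v in range(219,234) else 0
st(); go((.577,-.266,.14),109.1)
E
```

```text
[[0.6218 0.162 ]
 [0.6254 0.1224]
 [0.6328 0.0424]] [0.6292 0.0827 0.1   ]
yaw 5.241691474766952 0.12009190164052058 well from caps [0.62909947 0.08230131] [0.62904131 0.08254614]
219 [98, 98, 85, 63, 60, 62, 60, 69, 70, 59, 65, 57, 42, 37, 23, 27, 24, 21, 16, 23, 37, 64, 70, 78, 95, 121, 131, 113, 101, 98, 102, 106, 119, 120, 109, 120, 122]
220 [98, 100, 88, 59, 60, 65, 64, 78, 83, 73, 53, 30, 28, 23, 26, 18, 23, 27, 27, 17, 23, 29, 30, 47, 91, 122, 123, 103, 97, 97, 108, 123, 133, 120, 104, 91, 96]
221 [98, 97, 84, 60, 63, 61, 72, 76, 73, 59, 25, 24, 23, 19, 27, 13, 24, 27, 23, 22, 16, 23, 22, 27, 64, 96, 102, 97, 98, 112, 131, 134, 111, 95, 99, 99, 103]
222 [102, 99, 94, 79, 68, 65, 89, 103, 74, 58, 30, 25, 24, 24, 25, 21, 25, 21, 16, 17, 19, 27, 17, 22, 35, 67, 90, 98, 111, 131, 132, 111, 97, 100, 99, 99, 99]
223 [100, 107, 109, 85, 82, 72, 96, 118, 123, 114, 79, 40, 19, 33, 26, 21, 23, 28, 27, 24, 22, 28, 25, 25, 15, 32, 74, 96, 114, 120, 109, 98, 100, 100, 101, 98, 99]
224 [100, 100, 90, 74, 79, 88, 79, 97, 134, 142, 132, 95, 58, 33, 23, 23, 21, 17, 28, 20, 16, 22, 23, 29, 11, 
[... 1149 characters left out ...]
 42, 45, 55, 84, 107, 124, 129, 123, 113, 100]
232 [102, 103, 107, 109, 105, 102, 71, 23, 25, 24, 25, 19, 12, 24, 18, 30, 23, 27, 24, 21, 21, 24, 29, 26, 21, 23, 57, 67, 60, 62, 85, 101, 99, 104, 103, 100, 98]
233 [102, 110, 125, 133, 126, 112, 81, 41, 21, 22, 26, 21, 28, 24, 25, 27, 24, 27, 22, 22, 27, 19, 26, 26, 29, 20, 50, 63, 54, 57, 87, 100, 98, 102, 101, 102, 104]
t 0.1 pos [ 273.2 -561.7  245. ] yaw -64.1 tilt [-0.001  0.001 -1.   ] F [-0.1 -0.  -1.2] T [ 0.   -0.02 -0.01] w 91.7 gf 0.0 q [ 1.02  0.44  0.02  1.57 -0.01  1.13 -0.08]
shift mm [ 402.6 -132.8  105.2] turn [-0.000e+00 -2.000e-03 -3.022e+00] rows>= 16.2
shift mm [ 402.6 -132.8  105.2] turn [-0.001  0.     0.119] rows>= 7.0
```

Request:
arm_command:
  targets:
    - [[0.0503, -0.0166, 0.0131, 0, 0, 0.0149], [0.0503, -0.0166, 0.0131, 0, 0, 0.0149], [0.0503, -0.0166, 0.0131, 0, 0, 0.0149], [0.0503, -0.0166, 0.0131, 0, 0, 0.0149], [0.0503, -0.0166, 0.0131, 0, 0, 0.0149], [0.0503, -0.0166, 0.0131, 0, 0, 0.0149], [0.0503, -0.0166, 0.0131, 0, 0, 0.0149], [0.0503, -0.0166, 0.0131, 0, 0, 0.0149], [0, 0, 0, 0, 0, 0], [0, 0, 0, 0, 0, 0]]
  jaw: 0.045
  newtons: 20

```text
clock: 1.35
position: [0.5915, -0.2831, 0.1404]
ee_rot: [-3.098, -0.522, 0.002]
force: [-0.0, -0.9, 0.5]
width: 0.49
gripper_force: 0.0
```

```bash
python3 - <<'E'
from m import *
st(); go((.577,-.266,.07),109.1)
im=np.load('top0.npy',allow_pickle=True).item()
V=im['pixels'].max(2).astype(float)
m=np.zeros((480,640),np.uint8); cv2.circle(m,(275,229),11,1,-1); m=(m>0)&(V>75); m[:,277:]=0; m[231:]=0
v,u=np.nonzero(m); P=pts(im,np.c_[u,v],.129)[:,:2]; w=V[v,u]-70; mu=(P*w[:,None]).sum(0)/w.sum()
C=np.cov(P.T,aweights=w); e,E=np.linalg.eigh(C); d=E[:,1]
print(len(P),'pointer world deg',np.degrees(np.arctan2(d[1],d[0])),'centroid',mu, 'from c',np.degrees(np.arctan2(*(mu-[.512,.0915])[::-1])))
E
```

```text
t 1.35 pos [ 591.5 -283.1  140.4] yaw -70.9 tilt [-0.001 -0.    -1.   ] F [-0.  -0.9  0.5] T [-0.06  0.06  0.03] w 45.0 gf 0.0 q [ 0.38  0.58 -0.03  1.61  0.02  0.96 -0.89]
shift mm [ -8.  -20.9  70.4] turn [-2.000e-03 -0.000e+00 -3.141e+00] rows>= 16.8
shift mm [ -8.  -20.9  70.4] turn [-0.     0.001  0.001] rows>= 1.2
27 pointer world deg 59.140359183670896 centroid [0.51736533 0.09948751] from c 56.11011574851595
```

Request:
arm_command:
  targets:
    - [[-0.008, -0.021, 0.02, 0, 0, 0], [0, 0, 0, 0, 0, 0], [0, 0, 0, 0, 0, 0]]

```text
clock: 1.72
position: [0.5776, -0.2675, 0.1219]
ee_rot: [3.097, 0.519, 0.001]
force: [0.3, -0.9, -0.1]
width: 0.488
gripper_force: 0.0
```

```bash
python3 - <<'E'
from m import *
st(); go((.577,-.266,.07),109.1)
s=arm.get_image('side'); save(s,'s1.png',(330,110,160,120),4)
E
```

```text
t 1.73 pos [ 577.6 -267.5  121.9] yaw -71.0 tilt [ 0.001 -0.001 -1.   ] F [ 0.3 -0.9 -0.1] T [ 0.02 -0.04 -0.04] w 44.8 gf 0.0 q [ 0.37  0.57 -0.03  1.68  0.02  0.89 -0.91]
shift mm [-0.1 -1.7 51.9] turn [-1.00e-03 -2.00e-03  3.14e+00] rows>= 16.8
shift mm [-0.1 -1.7 51.9] turn [ 0.001 -0.001 -0.001] rows>= 0.8
```

View pics/s1.png

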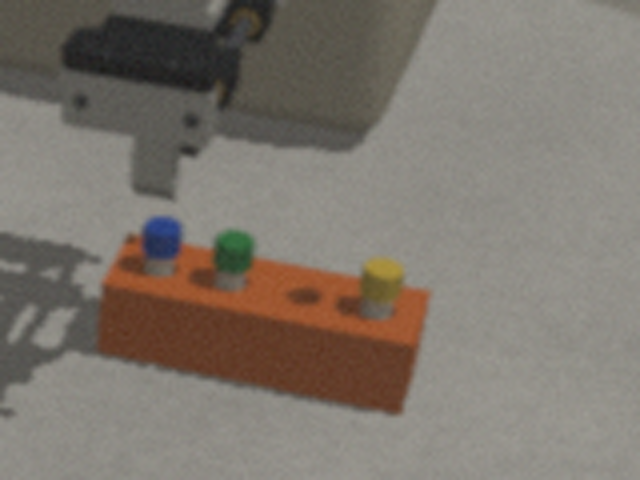

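The gripper is over the blue cap: fingertip at crop (155,190), cap at (162,238). I'll descend and grip.

Request:
arm_command:
  targets:
    - [[0, -0.0015, 0.026, 0, 0, 0], [0, 0, 0.026, 0, 0, 0], [0, 0, 0, 0, 0, 0], [0, 0, 0, 0, 0, 0]]

```text
clock: 2.28
position: [0.5779, -0.2652, 0.0702]
ee_rot: [3.097, 0.52, 0.002]
force: [-0.5, 0.5, 1.0]
width: 0.486
gripper_force: 0.0
```

Request:
arm_command:
  targets:
    - [[0, 0, 0, 0, 0, 0], [0, 0, 0, 0, 0, 0], [0, 0, 0, 0, 0, 0], [0, 0, 0, 0, 0, 0], [0, 0, 0, 0, 0, 0]]
  jaw: 0.01
  newtons: 20

```text
clock: 2.9
position: [0.5777, -0.2654, 0.0696]
ee_rot: [3.096, 0.52, 0.002]
force: [1.4, -4.7, 5.1]
width: 0.22
gripper_force: 20.0
```

```bash
python3 - <<'E'
from m import *
st(); go((.577,-.266,.07),109.1)
E
```

```text
t 2.9 pos [ 577.7 -265.4   69.6] yaw -70.9 tilt [ 0.002 -0.001 -1.   ] F [ 1.4 -4.7  5.1] T [-1.04 -0.28  0.03] w 20.2 gf 20.0 q [ 0.37  0.63 -0.03  1.72  0.03  0.79 -0.92]
shift mm [-0.9  0.4 -0.4] turn [-2.000e-03 -3.000e-03  3.141e+00] rows>= 16.8
shift mm [-0.9  0.4 -0.4] turn [ 0.002 -0.001 -0.   ] rows>= 0.0
```

Request:
arm_command:
  targets:
    - [[0, 0, -0.03, 0, 0, 0], [0, 0, -0.06, 0, 0, 0], [0, 0, -0.06, 0, 0, 0], [0, 0, 0, 0, 0, 0], [0, 0, 0, 0, 0, 0]]

```text
clock: 3.52
position: [0.5764, -0.2635, 0.2181]
ee_rot: [-3.097, -0.522, 0.002]
force: [-0.2, 0.6, -0.8]
width: 0.226
gripper_force: 20.0
```

```bash
python3 - <<'E'
from m import *
st(); go((.629,.083,.22),5.4)
s=arm.get_image('side'); save(s,'s2.png',(330,60,160,150),3)
E
```

```text
t 3.52 pos [ 576.4 -263.5  218.1] yaw -70.9 tilt [-0.001  0.001 -1.   ] F [-0.2  0.6 -0.8] T [0.03 0.04 0.02] w 20.8 gf 20.0 q [ 0.36  0.47 -0.03  1.58  0.01  1.09 -0.9 ]
shift mm [ 163.3 -310.1   -1.6] turn [-0.002 -0.    -1.331] rows>= 7.1
shift mm [ 163.3 -310.1   -1.6] turn [-0.     0.002  1.811] rows>= 9.7
```

View pics/s2.png

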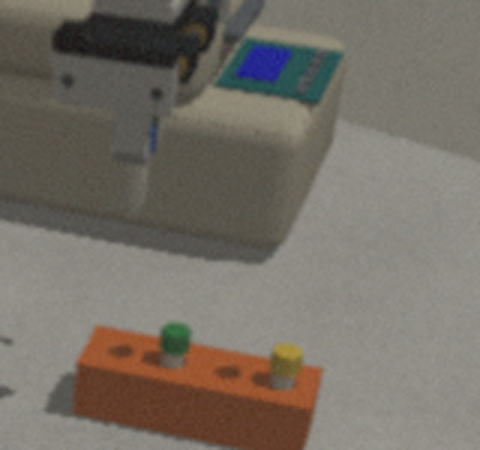

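The blue tube hangs straight in the jaws, and the rack still holds green and yellow.

Request:
arm_command:
  targets:
    - [[0.0272, -0.0517, -0.001, 0, 0, 0], [0.0272, -0.0517, 0, 0, 0, 0], [0.0272, -0.0517, 0, 0, 0, 0], [0.0272, -0.0517, 0, 0, 0, 0], [0.0272, -0.0517, 0, 0, 0, 0], [0.0272, -0.0517, 0, 0, 0, 0], [0, 0, 0, 0, 0, -0.166], [0, 0, 0, 0, 0, -0.166], [0, 0, 0, 0, 0, -0.166], [0, 0, 0, 0, 0, -0.166]]

```text
clock: 4.82
position: [0.6285, 0.0822, 0.2175]
ee_rot: [-2.753, -1.51, 0.006]
force: [-0.3, 0.1, -0.3]
width: 0.223
gripper_force: 20.0
```

Request:
arm_command:
  targets:
    - [[0, 0, 0, 0, 0, -0.166], [0, 0, 0, 0, 0, -0.166], [0, 0, 0, 0, 0, -0.166], [0, 0, 0, 0, 0, -0.166], [0, 0, 0, 0, 0, 0], [0, 0, 0, 0, 0, 0]]

```text
clock: 5.58
position: [0.6292, 0.0821, 0.2188]
ee_rot: [-2.122, -2.315, 0.002]
force: [0.0, -0.7, -0.5]
width: 0.222
gripper_force: 20.0
```

```bash
python3 - <<'E'
from m import *
st(); go((.629,.083,.18),5.4)
s=arm.get_image('side'); np.save('s3.npy',s,allow_pickle=True); save(s,'s3.png',(150,120,200,150),4)
E
```

```text
t 5.58 pos [629.2  82.1 218.8] yaw 5.0 tilt [-0.002 -0.    -1.   ] F [ 0.  -0.7 -0.5] T [ 0.01 -0.13 -0.  ] w 20.3 gf 20.0 q [ 0.06  0.51 -0.41  1.55  0.22  1.12 -0.31]
shift mm [ 0.9 -0.  38.8] turn [-0.002 -0.    -0.007] rows>= 0.6
shift mm [ 0.9 -0.  38.8] turn [-0.000e+00  3.000e-03  3.134e+00] rows>= 16.8
```

View pics/s3.png

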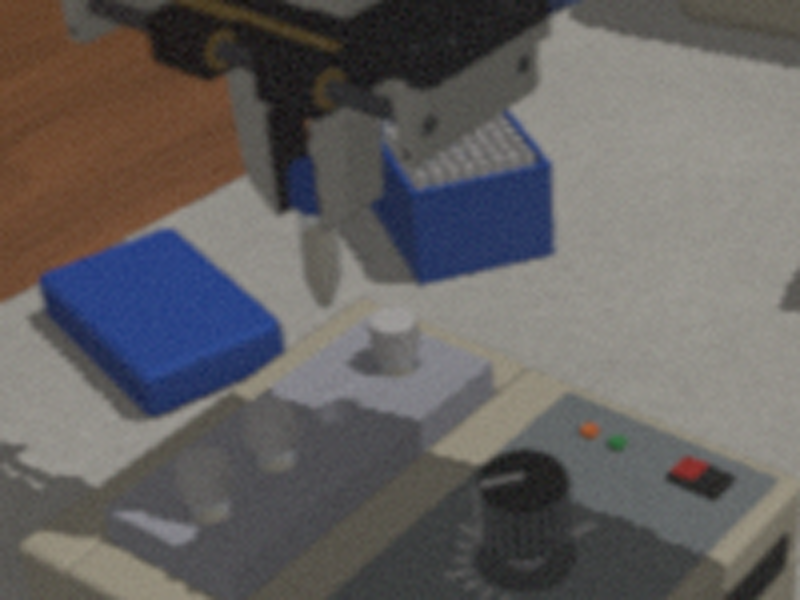

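The tube hangs below the fingers with its foot at crop (322,303), i.e. pixel (230.5,195.8). The well is hidden in the arm's shadow near crop (333,410).

```bash
python3 - <<'E'
from m import *
s=np.load('s3.npy',allow_pickle=True).item()
for uv,z in(((230.5,195.5),.154),((230.2,184),.17),((229.5,176.5),.184),((248.4,200),.124)): print(uv,pts(s,uv,z)[0].round(4),pts(s,uv)[0].round(4))
K=np.array([[s['fx'],0,s['cx']],[0,s['fy'],s['cy']],[0,0,1]]);Rm=rot(s['rotation']);o=np.array(s['xyz'])
P=np.array([[.6292,.0821,.154],[.6292,.0821,.17],[.6292,.0821,.19],[.629,.083,.1],[.6328,.0424,.124]])
print(cv2.projectPoints(P,cv2.Rodrigues(Rm.T)[0],-Rm.T@o,K,np.array(s['dist']))[0].reshape(-1,2).round(1))
t=arm.get_image('top'); save(t,'t3.png',(205,90,150,150),4)
st()
E
```

```text
(230.5, 195.5) [0.6319 0.0841 0.154 ] [0.631  0.0848 0.1548]
(230.2, 184) [0.6387 0.0761 0.17  ] [0.6238 0.0885 0.1825]
(229.5, 176.5) [0.6393 0.0752 0.184 ] [0.6164 0.0942 0.2025]
(248.4, 200) [0.6319 0.0454 0.124 ] [0.6328 0.0446 0.1231]
[[232.5 195.6]
 [231.5 187.6]
 [230.3 177.2]
 [235.3 221.5]
 [249.3 199.1]]
t 5.67 pos [629.5  82.2 219.4] yaw 5.1 tilt [-0.001 -0.    -1.   ] F [0.5 0.1 0.9] T [ 0.01 -0.08 -0.03] w 20.4 gf 20.0 q [ 0.06  0.51 -0.41  1.55  0.22  1.12 -0.31]
```

Request:
arm_command:
  targets:
    - [[0.001, 0, 0.03, 0, 0, 0], [0, 0, 0.03, 0, 0, 0], [0, 0, 0.005, 0, 0, 0], [0, 0, 0, 0, 0, 0], [0, 0, 0, 0, 0, 0]]

```text
clock: 6.3
position: [0.6304, 0.0835, 0.1563]
ee_rot: [2.118, 2.319, 0.003]
force: [0.4, -0.5, 0.4]
width: 0.224
gripper_force: 20.0
```

```bash
python3 - <<'E'
from m import *
st()
s=arm.get_image('side'); save(s,'s4.png',(190,160,100,75),8)
E
```

```text
t 6.3 pos [630.4  83.5 156.3] yaw 5.2 tilt [ 0.002  0.    -1.   ] F [ 0.4 -0.5  0.4] T [-0.   -0.14 -0.05] w 20.6 gf 20.0 q [ 0.05  0.57 -0.39  1.62  0.25  1.   -0.34]
```

View pics/s4.png

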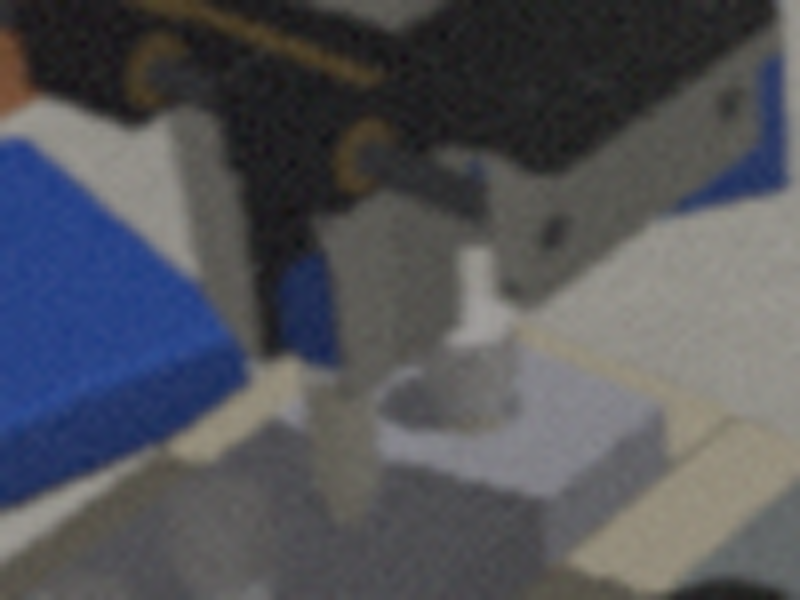

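The tube's lower taper disappears behind the near rim at crop (350,522), so the foot is in the mouth of the well. I'll keep going down gently.

Request:
arm_command:
  targets:
    - [[0, 0, 0.006, 0, 0, 0], [0, 0, 0.006, 0, 0, 0], [0, 0, 0.002, 0, 0, 0], [0, 0, 0, 0, 0, 0]]

```text
clock: 6.85
position: [0.6295, 0.0831, 0.1406]
ee_rot: [-2.118, -2.32, 0.001]
force: [0.2, -0.0, -0.2]
width: 0.224
gripper_force: 20.0
```

```bash
python3 -c "
from h import *
st()"
```

```text
t 6.85 pos [629.5  83.1 140.6] yaw 5.2 tilt [-0.001 -0.    -1.   ] F [ 0.2 -0.  -0.2] T [-0.02 -0.15 -0.03] w 20.6 gf 20.0 q [ 0.04  0.58 -0.39  1.64  0.26  0.97 -0.34]
```

Request:
arm_command:
  targets:
    - [[0, 0, 0.006, 0, 0, 0], [0, 0, 0.006, 0, 0, 0], [0, 0, 0.002, 0, 0, 0], [0, 0, 0, 0, 0, 0]]

```text
clock: 7.35
position: [0.6295, 0.0832, 0.1267]
ee_rot: [-2.118, -2.32, 0.0]
force: [0.2, 0.4, -1.0]
width: 0.221
gripper_force: 20.0
```

Request:
arm_command:
  targets:
    - [[0, 0, 0.001, 0, 0, 0], [0, 0, 0.001, 0, 0, 0], [0, 0, 0.001, 0, 0, 0], [0, 0, 0, 0, 0, 0]]

```text
clock: 7.85
position: [0.6296, 0.0831, 0.1238]
ee_rot: [-2.118, -2.32, 0.0]
force: [-0.8, 0.0, 0.7]
width: 0.219
gripper_force: 20.0
```

```bash
python3 -c "
from h import *
st()"
```

```text
t 7.85 pos [629.6  83.1 123.8] yaw 5.2 tilt [-0. -0. -1.] F [-0.8  0.   0.7] T [-0.01 -0.13  0.05] w 20.1 gf 20.0 q [ 0.04  0.6  -0.39  1.66  0.27  0.94 -0.35]
```

Request:
arm_command:
  targets:
    - [[0, 0, 0.001, 0, 0, 0], [0, 0, 0, 0, 0, 0]]

```text
clock: 8.1
position: [0.6297, 0.0832, 0.1229]
ee_rot: [2.118, 2.32, 0.0]
force: [0.2, 1.0, 1.3]
width: 0.218
gripper_force: 20.0
```

Request:
arm_command:
  targets:
    - [[0, 0, 0.0007, 0, 0, 0], [0, 0, 0, 0, 0, 0]]

```text
clock: 8.35
position: [0.6298, 0.0833, 0.1227]
ee_rot: [2.118, 2.32, 0.001]
force: [-1.2, 0.1, 5.0]
width: 0.22
gripper_force: 20.0
```

```bash
python3 -c "
from h import *
st()"
```

```text
t 8.35 pos [629.8  83.3 122.7] yaw 5.2 tilt [ 0.001  0.    -1.   ] F [-1.2  0.1  5. ] T [-0.05  0.17 -0.03] w 20.2 gf 20.0 q [ 0.04  0.6  -0.38  1.66  0.27  0.93 -0.35]
```

The tube met the floor at 5 N, with TCP z 0.1227 against an expected 0.123. I'll release it and rise.

Request:
arm_command:
  targets:
    - [[0, 0, 0, 0, 0, 0], [0, 0, 0, 0, 0, 0], [0, 0, 0, 0, 0, 0], [0, 0, 0, 0, 0, 0]]
  jaw: 0.045

```text
clock: 8.85
position: [0.6296, 0.0831, 0.1221]
ee_rot: [-2.118, -2.32, 0.0]
force: [0.1, 0.0, -0.2]
width: 0.49
gripper_force: 0.0
```

Request:
arm_command:
  targets:
    - [[0, 0, -0.02, 0, 0, 0], [0, 0, -0.04, 0, 0, 0], [0, 0, -0.02, 0, 0, 0], [0, 0, 0, 0, 0, 0]]
  jaw: 0.06

```text
clock: 9.35
position: [0.6306, 0.0835, 0.2039]
ee_rot: [2.117, 2.318, 0.004]
force: [-0.1, 0.4, -0.3]
width: 0.655
gripper_force: 0.0
```

```bash
python3 - <<'E'
from m import *
st(); go((.512,.092,.18),60)
s=arm.get_image('side'); save(s,'s5.png',(160,160,200,150),4)
hsv=cv2.cvtColor(s['pixels'],cv2.COLOR_RGB2HSV); H,S,V=cv2.split(hsv)
for a,c,b in cen(s,(H>=105)&(H<=125)&(S>110)&(V>40),(215,185,50,50)): print(a,c,b,pts(s,c)[0].round(4),pts(s,c,.116)[0].round(4))
E
```

```text
t 9.35 pos [630.6  83.5 203.9] yaw 5.2 tilt [ 0.003  0.001 -1.   ] F [-0.1  0.4 -0.3] T [ 0.02 -0.1   0.02] w 60.1 gf 0.0 q [ 0.05  0.52 -0.41  1.57  0.22  1.09 -0.32]
shift mm [  19.2 -117.4   23.5] turn [ 0.003  0.001 -0.957] rows>= 5.1
shift mm [  19.2 -117.4   23.5] turn [ 2.000e-03 -4.000e-03  2.185e+00] rows>= 11.7
51 [258.4 186.7] [253 185  12   5] [ 0.7787 -0.12    0.0058] [ 0.6568 -0.0046  0.116 ]
53 [216.6 203.9] [215 197   5  14] [ 7.832e-01 -5.000e-04  2.140e-02] [0.6751 0.082  0.116 ]
119 [233.2 214.1] [228 208  11  13] [0.6216 0.0917 0.1246] [0.6306 0.0842 0.116 ]
```

View pics/s5.png

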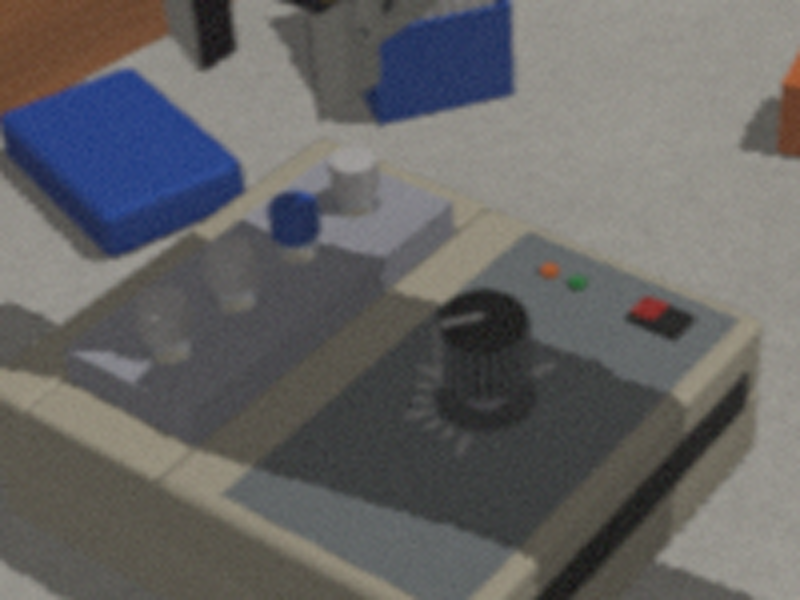

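The blue cap at crop (294,218) stands level with the white-capped neighbours, so the tube is home. The dial pointer is visible at crop (462,320). Next I go to the dial.

Request:
arm_command:
  targets:
    - [[0.0096, -0.0587, 0.008, 0, 0, 0], [0.0096, -0.0587, 0.01, 0, 0, 0], [0, 0, 0, 0, 0, -0.16], [0, 0, 0, 0, 0, -0.16], [0, 0, 0, 0, 0, -0.16], [0, 0, 0, 0, 0, -0.16], [0, 0, 0, 0, 0, -0.16], [0, 0, 0, 0, 0, -0.16], [0, 0, 0, 0, 0, 0], [0, 0, 0, 0, 0, 0]]

```text
clock: 10.65
position: [0.5106, 0.0915, 0.1836]
ee_rot: [-0.813, -3.034, 0.0]
force: [-1.3, 0.6, 0.2]
width: 0.651
gripper_force: 0.0
```

```bash
python3 - <<'E'
from m import *
st(); go((.512,.092,.123),60)
E
```

```text
t 10.65 pos [510.6  91.5 183.6] yaw 60.0 tilt [-0.001 -0.    -1.   ] F [-1.3  0.6  0.2] T [-0.02 -0.16  0.03] w 59.7 gf 0.0 q [ 0.22  0.41 -0.67  1.87  0.31  0.97  0.47]
shift mm [-1.   1.2 60.6] turn [-0.001 -0.001 -0.   ] rows>= 1.0
shift mm [-1.   1.2 60.6] turn [-1.000e-03  1.000e-03  3.141e+00] rows>= 16.8
```

Request:
arm_command:
  targets:
    - [[-0.001, 0.0008, 0.03, 0, 0, 0], [0, 0, 0.03, 0, 0, 0], [0, 0, 0, 0, 0, 0], [0, 0, 0, 0, 0, 0]]

```text
clock: 11.15
position: [0.5126, 0.0922, 0.1251]
ee_rot: [0.809, 3.035, 0.001]
force: [0.6, -0.0, 0.6]
width: 0.651
gripper_force: 0.0
```

Request:
arm_command:
  targets:
    - [[0, 0, 0, 0, 0, 0], [0, 0, 0, 0, 0, 0], [0, 0, 0, 0, 0, 0], [0, 0, 0, 0, 0, 0], [0, 0, 0, 0, 0, 0]]
  jaw: 0.02
  newtons: 28

```text
clock: 11.78
position: [0.5125, 0.0919, 0.1244]
ee_rot: [0.808, 3.035, 0.0]
force: [-0.3, -0.1, 0.9]
width: 0.385
gripper_force: 28.0
```

```bash
python3 - <<'E'
from m import *
st(); go((.512,.092,.123),60)
E
```

```text
t 11.78 pos [512.5  91.9 124.4] yaw 60.2 tilt [ 0.001  0.    -1.   ] F [-0.3 -0.1  0.9] T [ 0.1  -0.31 -0.08] w 35.3 gf 28.0 q [ 0.19  0.49 -0.63  1.93  0.38  0.84  0.41]
shift mm [ 0.5 -0.2  1.4] turn [0.    0.    0.003] rows>= 0.0
shift mm [ 0.5 -0.2  1.4] turn [-1.000e-03  1.000e-03 -3.138e+00] rows>= 16.8
```

Request:
arm_command:
  targets:
    - [[0, 0, 0.001, 0, 0, 0], [0, 0, 0.001, 0, 0, 0], [0, 0, 0, 0, 0, 0]]

```text
clock: 12.15
position: [0.5125, 0.0919, 0.1222]
ee_rot: [0.808, 3.036, 0.0]
force: [2.3, 0.3, 0.9]
width: 0.388
gripper_force: 28.0
```

Request:
arm_command:
  targets:
    - [[0, 0, 0.001, 0, 0, 0], [0, 0, 0, 0, 0, 0]]

```text
clock: 12.4
position: [0.5125, 0.0919, 0.1212]
ee_rot: [0.808, 3.036, 0.0]
force: [2.8, 0.5, 1.2]
width: 0.389
gripper_force: 28.0
```

Request:
arm_command:
  targets:
    - [[0, 0, 0.001, 0, 0, 0], [0, 0, 0, 0, 0, 0]]

```text
clock: 12.65
position: [0.5125, 0.0919, 0.1202]
ee_rot: [0.808, 3.036, 0.0]
force: [3.2, 0.6, 1.2]
width: 0.388
gripper_force: 28.0
```

Request:
arm_command:
  targets:
    - [[0, 0, 0.001, 0, 0, 0], [0, 0, 0, 0, 0, 0]]

```text
clock: 12.9
position: [0.5125, 0.0919, 0.1193]
ee_rot: [0.808, 3.036, 0.0]
force: [2.2, 0.9, 2.0]
width: 0.385
gripper_force: 28.0
```

Request:
arm_command:
  targets:
    - [[0, 0, 0.001, 0, 0, 0], [0, 0, 0, 0, 0, 0]]

```text
clock: 13.15
position: [0.5125, 0.0919, 0.1185]
ee_rot: [0.808, 3.035, 0.0]
force: [2.2, 1.0, 6.0]
width: 0.383
gripper_force: 28.0
```

Request:
arm_command:
  targets:
    - [[0, 0, 0.0007, 0, 0, 0], [0, 0, 0, 0, 0, 0]]

```text
clock: 13.4
position: [0.5125, 0.092, 0.1179]
ee_rot: [0.808, 3.035, 0.0]
force: [2.2, 0.1, 7.9]
width: 0.386
gripper_force: 28.0
```

Request:
arm_command:
  targets:
    - [[0, 0, 0.0009, 0, 0, 0], [0, 0, 0, 0, 0, 0], [0, 0, 0, 0, 0, 0]]

```text
clock: 13.78
position: [0.5125, 0.092, 0.1171]
ee_rot: [0.808, 3.035, 0.0]
force: [1.3, -0.9, 9.0]
width: 0.385
gripper_force: 28.0
```

```bash
python3 - <<'E'
from m import *
st()
E
```

```text
t 13.78 pos [512.5  92.  117.1] yaw 60.2 tilt [ 0.001 -0.    -1.   ] F [ 1.3 -0.9  9. ] T [ 0.1  -0.46  0.03] w 35.3 gf 28.0 q [ 0.18  0.5  -0.62  1.94  0.39  0.83  0.4 ]
```

Request:
arm_command:
  targets:
    - [[0, 0, 0.0004, 0, 0, 0], [0, 0, 0, 0, 0, 0], [0, 0, 0, 0, 0, 0.08], [0, 0, 0, 0, 0, 0.08], [0, 0, 0, 0, 0, 0.08], [0, 0, 0, 0, 0, 0.075], [0, 0, 0, 0, 0, 0]]

```text
clock: 14.65
position: [0.5127, 0.0922, 0.117]
ee_rot: [1.275, 2.87, 0.001]
force: [1.2, 0.9, 9.4]
width: 0.385
gripper_force: 28.0
```

```bash
python3 - <<'E'
from m import *
st()
E
```

```text
t 14.65 pos [512.7  92.2 117. ] yaw 42.1 tilt [ 0.001  0.    -1.   ] F [1.2 0.9 9.4] T [ 0.08 -0.45 -0.05] w 35.3 gf 28.0 q [ 0.12  0.48 -0.54  1.94  0.33  0.81  0.13]
```

Request:
arm_command:
  targets:
    - [[0, 0, 0.0003, 0, 0, 0.08], [0, 0, 0, 0, 0, 0.08], [0, 0, 0, 0, 0, 0.08], [0, 0, 0, 0, 0, 0.074], [0, 0, 0, 0, 0, 0]]

```text
clock: 15.28
position: [0.513, 0.0924, 0.1169]
ee_rot: [1.708, 2.635, 0.002]
force: [2.1, 0.6, 10.4]
width: 0.383
gripper_force: 28.0
```

```bash
python3 - <<'E'
from m import *
st()
E
```

```text
t 15.28 pos [513.   92.4 116.9] yaw 24.1 tilt [ 0.002  0.    -1.   ] F [ 2.1  0.6 10.4] T [ 0.18 -0.54  0.01] w 35.1 gf 28.0 q [ 0.07  0.46 -0.46  1.94  0.28  0.79 -0.13]
```

Request:
arm_command:
  targets:
    - [[0, 0, 0.0002, 0, 0, 0.08], [0, 0, 0, 0, 0, 0.08], [0, 0, 0, 0, 0, 0.08], [0, 0, 0, 0, 0, 0.074], [0, 0, 0, 0, 0, 0]]

```text
clock: 15.9
position: [0.5133, 0.0925, 0.1168]
ee_rot: [2.099, 2.336, 0.003]
force: [2.5, 1.0, 11.3]
width: 0.385
gripper_force: 28.0
```

```bash
python3 - <<'E'
from m import *
st()
E
```

```text
t 15.9 pos [513.3  92.5 116.8] yaw 6.1 tilt [ 0.003  0.001 -1.   ] F [ 2.5  1.  11.3] T [ 0.19 -0.69  0.02] w 35.3 gf 28.0 q [ 0.01  0.45 -0.38  1.95  0.23  0.78 -0.4 ]
```

Request:
arm_command:
  targets:
    - [[0, 0, 0, 0, 0, 0.08], [0, 0, 0, 0, 0, 0.08], [0, 0, 0, 0, 0, 0.08], [0, 0, 0, 0, 0, 0.074], [0, 0, 0, 0, 0, 0]]

```text
clock: 16.52
position: [0.5136, 0.0924, 0.1169]
ee_rot: [2.438, 1.979, 0.005]
force: [3.9, 1.0, 10.8]
width: 0.385
gripper_force: 28.0
```

Request:
arm_command:
  targets:
    - [[0, 0, 0, 0, 0, 0.08], [0, 0, 0, 0, 0, 0.08], [0, 0, 0, 0, 0, 0.08], [0, 0, 0, 0, 0, 0.074], [0, 0, 0, 0, 0, 0]]

```text
clock: 17.15
position: [0.5139, 0.0923, 0.1169]
ee_rot: [2.718, 1.573, 0.006]
force: [3.9, 1.2, 10.2]
width: 0.386
gripper_force: 28.0
```

```bash
python3 - <<'E'
from m import *
st(); t=arm.get_image('side'); save(t,'s6.png',(235,210,100,75),6)
E
```

```text
t 17.15 pos [513.9  92.3 116.9] yaw -29.9 tilt [ 0.004  0.001 -1.   ] F [ 3.9  1.2 10.2] T [ 0.04 -1.04  0.  ] w 35.5 gf 28.0 q [-0.11  0.43 -0.22  1.96  0.13  0.76 -0.93]
```

View pics/s6.png

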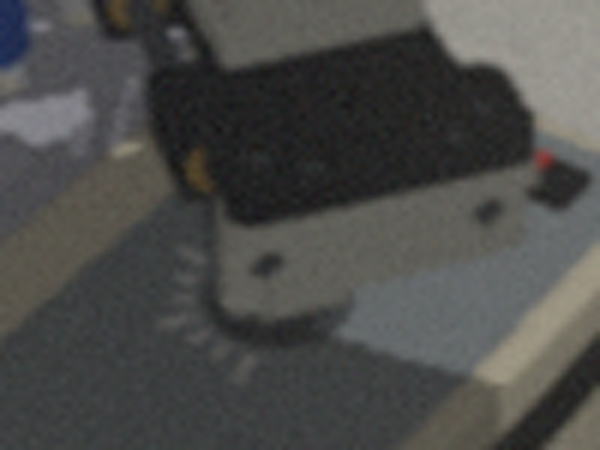

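The finger hides the pointer in this view. Only click 4 to 0 ticks are visible, at crop (185,280) and around it. The torque after each click is near zero and the push is 10 N, so I'll do the last click and then rise with the knob.

Request:
arm_command:
  targets:
    - [[0, 0, 0, 0, 0, 0.08], [0, 0, 0, 0, 0, 0.08], [0, 0, 0, 0, 0, 0.08], [0, 0, 0, 0, 0, 0.074], [0, 0, 0, 0, 0, 0], [0, 0, 0, 0, 0, 0]]

```text
clock: 17.95
position: [0.5142, 0.0921, 0.1169]
ee_rot: [2.93, 1.13, 0.006]
force: [4.1, 0.4, 10.8]
width: 0.384
gripper_force: 28.0
```

```bash
python3 - <<'E'
from m import *
st()
E
```

```text
t 17.95 pos [514.2  92.1 116.9] yaw -47.8 tilt [ 0.004  0.001 -1.   ] F [ 4.1  0.4 10.8] T [-0.07 -1.15 -0.01] w 35.2 gf 28.0 q [-0.17  0.43 -0.14  1.96  0.09  0.75 -1.2 ]
```

Request:
arm_command:
  targets:
    - [[0, 0, -0.0015, 0, 0, 0], [0, 0, -0.0015, 0, 0, 0], [0, 0, -0.0015, 0, 0, 0], [0, 0, -0.0015, 0, 0, 0], [0, 0, 0, 0, 0, 0], [0, 0, 0, 0, 0, 0]]

```text
clock: 18.7
position: [0.514, 0.092, 0.1223]
ee_rot: [2.931, 1.13, 0.006]
force: [7.7, -0.0, 2.5]
width: 0.386
gripper_force: 28.0
```

Request:
arm_command:
  targets:
    - [[0, 0, 0, 0, 0, 0], [0, 0, 0, 0, 0, 0], [0, 0, 0, 0, 0, 0], [0, 0, 0, 0, 0, 0]]
  jaw: 0.06

```text
clock: 19.2
position: [0.5118, 0.0918, 0.1215]
ee_rot: [-2.931, -1.131, 0.001]
force: [-0.1, 0.7, 0.0]
width: 0.648
gripper_force: 0.0
```

Request:
arm_command:
  targets:
    - [[0, 0, -0.03, 0, 0, 0], [0, 0, -0.06, 0, 0, 0], [0, 0, -0.06, 0, 0, 0], [0, -0.06, 0, 0, 0, 0], [0, -0.06, 0, 0, 0, 0], [0, -0.06, 0, 0, 0, 0], [0, -0.04, 0, 0, 0, 0], [0, 0, 0, 0, 0, 0]]

```text
clock: 20.2
position: [0.3621, 0.2571, 0.2719]
ee_rot: [-2.927, -1.139, 0.0]
force: [0.4, 0.3, 0.7]
width: 0.651
gripper_force: 0.0
```

```bash
python3 - <<'E'
from m import *
st()
im=arm.get_image('top'); save(im,'t7.png',(205,120,145,150),4); np.save('t7.npy',im,allow_pickle=True)
V=im['pixels'].max(2).astype(float); m=np.zeros((480,640),np.uint8); cv2.circle(m,(275,230),11,1,-1); m=(m>0)&(V>75)
v,u=np.nonzero(m); P=pts(im,np.c_[u,v],.129)[:,:2]; w=V[v,u]-70; mu=(P*w[:,None]).sum(0)/w.sum()
e,E=np.linalg.eigh(np.cov(P.T,aweights=w)); d=E[:,1]
print(len(P),np.degrees(np.arctan2(d[1],d[0])),np.degrees(np.arctan2(*(mu-[.512,.0915])[::-1])),'want',-54+5.5,'knob z',pts(im,(275,233))[0])
E
```

```text
t 20.2 pos [362.1 257.1 271.9] yaw -47.5 tilt [-0.     0.001 -1.   ] F [0.4 0.3 0.7] T [-0.08 -0.07 -0.02] w 59.8 gf 0.0 q [-0.46  0.14 -0.31  1.93  0.05  1.08 -1.62]
29 130.8906844794137 -40.41895389816338 want -48.5 knob z [0.50522093 0.0907212  0.12794253]
```

View pics/t7.png

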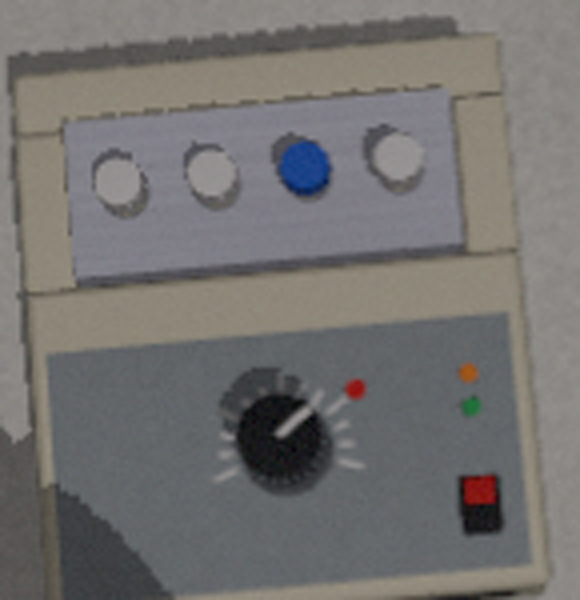

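The pointer runs up-right at -49.1° (click 9 is -48.5°), towards the red-dot tick at crop (356,389). The knob top is back at about 0.128 m, so it has sprung up, and the blue tube is seated.

```bash
python3 -c "
from cell import arm
print(arm.sign_off())"
```

```text
the job is handed in; nothing more can be done
None
```

The blue-capped tube is fully down in the heater's empty well, the dial is sprung up on click 9 at the red dot with the push peaking at about 11 N measured, and the job was handed in at about 20 s.

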